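# Set the test voltage and hold a bicycle headlamp down on its test jig

### The arm

A 6-joint arm with a two-finger parallel gripper is mounted at the origin on the work surface. World frame = base frame: x ahead of the robot, y to its left, z up, the work surface at z = 0. Lengths are in m, angles in rad, forces in N, time in s.
With the tool pointing down it reaches from about 0.15 to 0.775 m from the base axis. Payload 6.1 kg.
Tool frame: the origin (TCP) lies on the centre line of the jaws, within the pads' length; the fingertips stand 22 mm ahead of it and the grasp point (between the pads) lies 3 mm ahead of it (bot.tip_reach is the distance from the TCP to the fingertips, in m); y points along the fingers, z is the direction in which the jaws open and shut, and the axes are right-handed (so a half turn about y gives the same grasp; the last joint's range is limited). The gripper opens to 85 mm and grips with 20 to 120 N. Pads are 22 mm wide; open, the fingers measure 114 mm over their backs; the gripper's body (76 mm by 85 mm) begins 54 mm behind the grasp point. The pads swing forward as they close: fully open they stand 13 mm farther back than shut.
Start: joints at [1.294, 0.126, -0.04, 1.405, 0, 1.571], TCP at [0.143, 0.505, 0.253] pointing down, gripper open.
Joint ranges: [-2.72, 2.72], [-0.95, 1.95], [-1.27, 1.35], [-1.78, 2.02], [-1.46, 1.47], [-3.14, 3.14]. Speed limits (rad/s): [2.39, 2.39, 3.01, 3.14, 3.14, 3.14].

### API

Orientations are given as [roll, pitch, yaw] about the fixed x, y, z axes, in that order (R = Rz(yaw) Ry(pitch) Rx(roll)).
In Python, from bench import bot gives the robot as it stands.
- The arm moves only by the shell command python3 -m jog 'ROWS'. ROWS is JSON, a list of rows, each a list of 7 numbers: the turn, a rotation vector about the tool's x, y, z in degrees, then the shift along the tool's x, y, z in m, then the opening, from 0 (shut) to 1 (fully open). A call has 1 to 8 rows; each row is the pose to reach, as a shift and turn from the pose commanded when the call began, along the tool's axes at that moment; what a row does not reach only later rows make up. A row lasts 1/12 s, in which the tool goes at most 41.7 mm and 7.16 degrees, less where a joint would pass 70% of its speed; a pose out of reach is approached as far as the arm can. A call with a gripper value outside its range is refused whole. The fingers move at their own pace and stop on an object; the grip force is fixed at half the most. Time passes only in rows, so rows that repeat a pose let the fingers close. It gives the time, the measured TCP pose, the force and the opening at its end, in the units of the state.
- bot.observe(): the state, without advancing time (a new reading comes with each control period).
- bot.grab_frame(name): name is "scene" or "top" or "wrist"; returns a dict with "color" (480x640x3 uint8, red, green, blue), "z_map" (480x640 float32, m along the optical axis (not along the pixel's ray), 0 where there is no reading), "mtx" (3x3 intrinsics, pixels), "eye" and "attitude" of the camera in the world. Camera axes: x right, y down, z forward; pixel columns grow to the right and rows downward; lengths in m; the calibration is good to about 2 mm. A picture is of the moment at which its call begins.
- bot.hand_in(): hands the job in, once; it reports no verdict.
The state is a dict: "clock": time; "joint_pos": joint angles; "joint_vel": joint speeds; "effort": joint torques, N m; "position": TCP position; "eef_rot": TCP orientation; "wrist_force": force on the tool from outside, world axes, zero at the start; "ft_torque": the same for the moment, N m; "width": finger opening in m.
Only numpy, scipy, OpenCV 4.12 (cv2) and the standard library are available. Lean on these libraries where they do the work, as an engineer would, in place of code of your own. Each camera call takes 0.05 s, during which the arm holds its last target. There are 200 camera calls.

### The job

Test the bicycle headlamp: first turn the dial of the blue test supply until its white pointer is on the red mark and leave it there, then lay the lamp between the yellow rails of the test jig, slide it over the hidden locating pin until it drops on, and press it down fully home against the sprung copper contacts. Finish while still holding the lamp pressed down: do not let go of it at the end. Leave the other things on the bench where they are.

Things in the scene. Friction and masses are not known exactly. Their poses are not given: they have to be found in the camera images.
- supply: blue box of the test supply, 150 x 130 x 60 mm (x, y, z), fixed to the bench (place and yaw vary). Origin: centre of its underside. On its flat top: the dial, behind it (+x side) a blank display and two 12 mm high terminals, 75 mm from the dial's axis
- dial_axis (a point): point on the dial's vertical axis at grip height, 97 mm above the bench, 37 mm above the supply's top; axes as the supply's. The dial: black disc 44 mm wide with an upright grip bar across it, 42 mm long, 13 mm thick, 14 to 44 mm above the supply's top; a white line on one half of the bar is the pointer
- dial (a joint): angle of the dial in rad, 0 to 4.712, growing clockwise seen from above; friction 0.03 N m, it stays where it is left. At value v the pointer (and the bar) points along the direction 2.356 - v in the supply's frame (angle from the supply's +x towards its +y). The red mark is at 2.83
- dial_mark (a point): centre of the red mark on the dial's white scale (black ticks), on the supply's top, 37 mm out from the dial's axis
- jig: test jig fixed to the bench: aluminium base 180 x 110 x 20 mm, origin under its centre, x along its channel. Two yellow rails along x, 140 mm long, 66 mm apart inside, 86 mm outside, tops 46 mm above the bench; channel open at both ends and above. Between them two copper strips 120 x 18 mm with a 26 mm gap for the pin
- contacts (a joint): how far the two copper strips are pressed down, m: 0 to 0.007. Free, their tops are 32 mm above the bench; they push up with 5 N at 0 and 9 N at 0.006, which is where the lamp is home on the pin's collar. The lamp's weight alone does not press them down
- pin_tip (a point): top of the steel locating pin, 38 mm above the bench, on the middle line of the channel, set up to 20 mm either way along it from its middle. The pin is upright, 12 mm in diameter, its last 3.5 mm tapered to 6 mm. A lamp resting on the tip is 6 mm above the free strips
- pin_seat (a point): top of the dark collar (19 mm in diameter) at the pin's foot, on the pin's axis, 26 mm above the bench: the lamp's underside rests here when fully home
- lamp: headlamp, about 0.2 kg: grey foot plate 80 x 60 x 19 mm (x, y, z), on it a black housing 50 x 36 x 45 mm (19 to 64 mm up), lens on the -x side. Origin: centre of the underside, where a blind socket, 15 mm wide and 14 mm deep, fits over the pin. Its x goes along the channel, either way round. Starts standing on the bench
- lamp_socket (a point): mouth of the lamp's socket, centre of its underside
- lamp_grip (a point): middle of the lamp's housing, 45 mm above the underside: grip here from above across the 36 mm width (along the lamp's y)
- screwdriver: bystander: red screwdriver, 200 mm, lying; origin under its middle
- wrench: bystander: steel wrench, 180 mm, lying; origin under its middle
- grease: bystander: grease jar, 64 mm in diameter, 70 mm high; origin under its middle
- oil: bystander: oil bottle, 52 mm in diameter, 130 mm high; origin under its middle
- pedal: bystander: black pedal, about 84 x 125 x 22 mm; origin under its middle
- hub: bystander: aluminium wheel hub standing on end, 58 mm in diameter, 85 mm high; origin under its middle
Things that resemble listed ones, but are neither listed nor needed, are in the scene too. There is more than one size of the lamp; the one meant has the size given above.

How it is judged:
On the way, in this order (a step that is already met when the one before it is completed fails the run):
1. the dial's pointer is on the red mark while the lamp is still away from the jig (value of joint dial between 2.7 and 2.96 rad and horizontal distance between lamp_socket and pin_tip above 0.06 m), for 0.2 s.
2. the lamp has dropped on the pin, square in the channel (horizontal distance between lamp_socket and pin_seat below 0.004 m and angle between the x axis of lamp and the x axis of jig, either way round below 0.15 rad and z of lamp_socket in the frame of pin_seat below 0.0085 m), for 0.1 s.
At the end, for the whole second after the job is handed in: Lamp on the pin (within 4 mm, 0.15 rad of the channel, tilt under 0.08 rad), underside under 2 mm above the collar, contacts pressed at least 4.5 mm, fingers still on the lamp with 1.5 N or more, dial within 0.13 rad of the red mark (value of joint dial between 2.7 and 2.96 rad and horizontal distance between lamp_socket and pin_seat below 0.004 m and angle between the x axis of lamp and the x axis of jig, either way round below 0.15 rad and z of lamp_socket in the frame of pin_seat below 0.002 m and angle between lamp's own z axis and vertical below 0.08 rad and value of joint contacts above 0.0045 m and contact force between the fingers and lamp above 1.5 N); the arm keeps its last pose, push and grip.
It fails at once if a bystander is moved by more than 30 mm (distance of any of screwdriver, wrench, grease, oil, pedal, hub from where it was at the start of the episode above 0.03 m).
It also fails if it takes over 64 s, if anything falls off the work surface, if the arm or the gripper's body presses on something with over 40 N, if the wrist force passes 120 N, or if a joint passes its speed limit or range.

## Working session

There is one attempt and no reset: what is moved stays moved. The work goes in short steps, Python scripts to look and compute and a shell command to move; the robot and the scene stay as the last step left them, time stands still between calls to the robot, and variables do not carry over. Pictures are saved under pics/ and viewed, about 8 in all and at most 12, crops included, and the job is handed in when it is done.

```bash
mkdir -p pics
cat > h.py <<'E'
import numpy as np, cv2
from bench import bot
from scipy.spatial.transform import Rotation as R
def grab(n,name):
    f=bot.grab_frame(n); cv2.imwrite(f'pics/{name}.png',f['color'][:,:,::-1]); np.savez(f'pics/{name}.npz',**{k:np.asarray(v) for k,v in f.items()}); return f
def att(f):
    a=np.array(f['attitude']); return a if a.shape==(3,3) else R.from_euler('xyz',a).as_matrix()
def px(f,u,v,z=None):
    "pixel->world, by depth or on plane z"
    K=np.array(f['mtx']); d=np.linalg.solve(K,[u,v,1.]); A=att(f); e=np.array(f['eye'])
    if z is None: return e+A@d*float(np.median(f['z_map'][int(v)-1:int(v)+2,int(u)-1:int(u)+2]))
    w=A@d; return e+w*(z-e[2])/w[2]
def cloud(f):
    K=np.array(f['mtx']); v,u=np.mgrid[:480,:640]; Z=f['z_map']
    P=np.stack([(u-K[0,2])/K[0,0]*Z,(v-K[1,2])/K[1,1]*Z,Z],-1)@att(f).T+np.array(f['eye']); P[Z==0]=np.nan; return P
def crop(f,u0,v0,u1,v1,s,name): cv2.imwrite(f'pics/{name}.png',cv2.resize(f['color'][v0:v1,u0:u1,::-1],None,fx=s,fy=s,interpolation=cv2.INTER_CUBIC))
E
python3 - <<'E'
from h import *
f=grab('top','top1');g=grab('scene','scene1')
for x in(f,g): print(x['eye'],x['attitude'],x['mtx'])
s=bot.observe();print(s)
E
```

```text
[ 0.37276547 -0.04026225  0.97106266] [-2.93051523e+00 -6.31315879e-04 -1.43643396e+00] [[439.25135126   0.         330.2629104 ]
 [  0.         439.25135126 240.07283811]
 [  0.           0.           1.        ]]
[1.09017851 0.06196425 0.93180673] [-2.58766145 -0.00776669  1.76442511] [[569.09350943   0.         315.22103171]
 [  0.         569.09350943 239.70814164]
 [  0.           0.           1.        ]]
{'clock': 0.1, 'joint_pos': array([ 1.29401172e+00,  1.26334970e-01, -4.04974770e-02,  1.40539447e+00,
       -2.76309472e-06,  1.57081169e+00]), 'joint_vel': array([ 0.00167938, -0.00254063,  0.00253154, -0.00047395,  0.00220231,
       -0.00160176]), 'effort': array([-2.19373636e-03, -4.36908424e+01,  3.53602517e+01,  1.38683477e-02,
       -2.17207764e-05, -2.90462395e-06]), 'position': array([0.1433743 , 0.50470079, 0.25260266]), 'eef_rot': array([-1.57222691e+00, -2.78507398e-06, -2.76799967e-01]), 'wrist_force': array([0.41757622, 0.37406319, 0.27857205]), 'ft_torque': array([-0.0269723 ,  0.03977603, -0.01142322]), 'width': 0.08525838493891379}
```

View pics/top1.png

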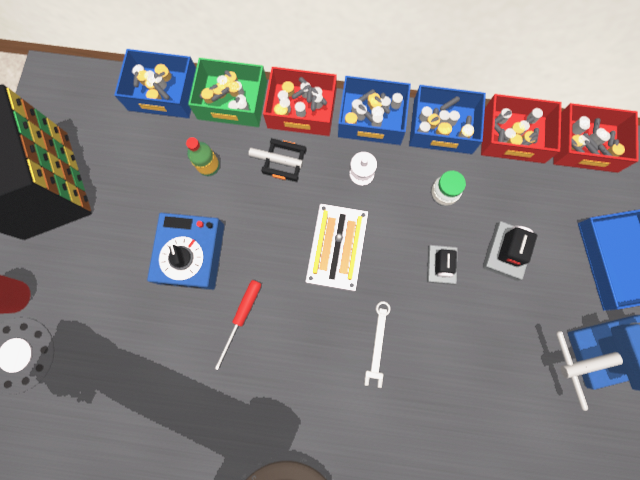

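View pics/scene1.png

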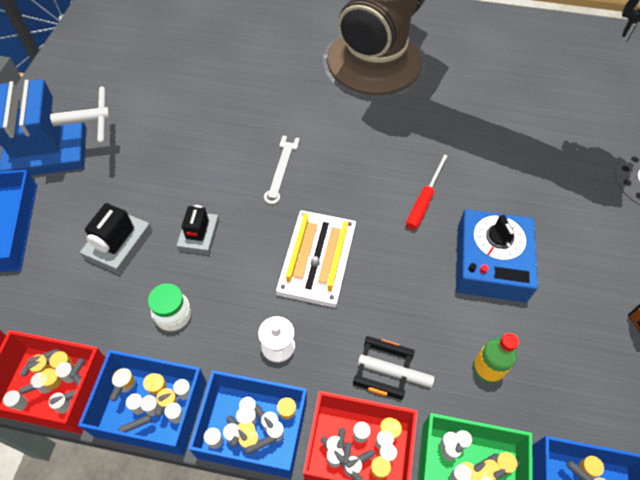

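Two lamps are possible: a small one at top (443,264) and a larger one at (512,250). The supply is at (185,250), its dial at (180,257) and the jig at (338,247), with the pin at about (339,237). I'll measure these next.

Run:
```python
from h import *
f=dict(np.load('pics/top1.npz')); g=dict(np.load('pics/scene1.npz'))
def rect(P,m,n):
    p=P[m][:,:2].astype(np.float32); r=cv2.minAreaRect(p*1000); print(n,len(p),np.round(r[0],1),np.round(r[1],1),round(r[2],1))
for nm,F,boxes in(('top',f,dict(supply=(140,205,230,295),jig=(300,200,375,295),lampS=(420,235,470,295),lampL=(480,210,545,290))),('scene',g,dict(supply=(445,200,545,305),jig=(270,205,360,310),lampS=(170,195,225,260),lampL=(75,195,155,275)))):
    P=cloud(F)
    for k,(a,b,c,d) in boxes.items():
        M=np.zeros((480,640),bool);M[b:d,a:c]=1
        z=P[...,2]; 
        for lo,hi in {'supply':[(.055,.066),(.085,.11)],'jig':[(.015,.025),(.042,.05)],'lampS':[(.008,.024),(.045,.075)],'lampL':[(.012,.03),(.05,.1)]}[k]:
            m=M&(z>lo)&(z<hi)
            if m.sum()>10: rect(P,m,f'{nm} {k} {lo}-{hi} zmed {np.median(z[m]):.4f}')
a=cv2.resize(f['color'][205:295,140:230,::-1],(400,400),interpolation=2)
b=cv2.resize(g['color'][200:300,450:550,::-1],(400,400),interpolation=2)
c=cv2.resize(f['color'][215:290,420:545,::-1],(400,200),interpolation=2)
d=cv2.resize(g['color'][200:310,265:365,::-1],(364,400),interpolation=2)
w=np.zeros((600,800,3),np.uint8);w[:400,:400]=a;w[:400,400:]=b;w[400:,:400]=c;w[400:,400:582]=cv2.resize(d,(182,200));cv2.imwrite('pics/c1.png',w)
```

```text
top supply 0.055-0.066 zmed 0.0609 3717 [505.2 290.9] [150.  131.3] 2.4
top supply 0.085-0.11 zmed 0.1034 186 [485.7 290.1] [42.6 13.1] 26.9
top jig 0.015-0.025 zmed 0.0208 2359 [562.9 -30.8] [110.1 180.3] 87.8
top jig 0.042-0.05 zmed 0.0464 588 [563.2 -30.7] [ 85.9 140.6] 87.8
top lampS 0.008-0.024 zmed 0.0194 477 [ 554.3 -264.8] [80.4 60.9] 2.9
top lampS 0.045-0.075 zmed 0.0639 492 [ 551.4 -264.1] [56.1 36.4] 5.0
top lampL 0.012-0.03 zmed 0.0259 881 [ 604.3 -408.5] [ 82.1 109.6] 76.6
top lampL 0.05-0.1 zmed 0.0860 1020 [ 607.  -408.8] [50.1 76.8] 76.6
scene supply 0.055-0.066 zmed 0.0595 4454 [508.  291.3] [152.4 131.3] 2.3
scene supply 0.085-0.11 zmed 0.1008 266 [488.6 290.7] [43.1 14.6] 27.7
scene jig 0.015-0.025 zmed 0.0197 2878 [565.2 -30.1] [110.6 184.2] 87.8
scene jig 0.042-0.05 zmed 0.0452 718 [565.9 -29.8] [ 86. 142.] 87.8
scene lampS 0.008-0.024 zmed 0.0184 645 [ 556.7 -263.7] [83.4 61.2] 3.2
scene lampS 0.045-0.075 zmed 0.0627 580 [ 554.8 -263.5] [59.9 36.6] 3.1
scene lampL 0.012-0.03 zmed 0.0247 1223 [ 607.5 -407.5] [ 84.9 111. ] 76.3
scene lampL 0.05-0.1 zmed 0.0841 1421 [ 611.5 -407.2] [50.8 74.2] 78.0
```

View pics/c1.png

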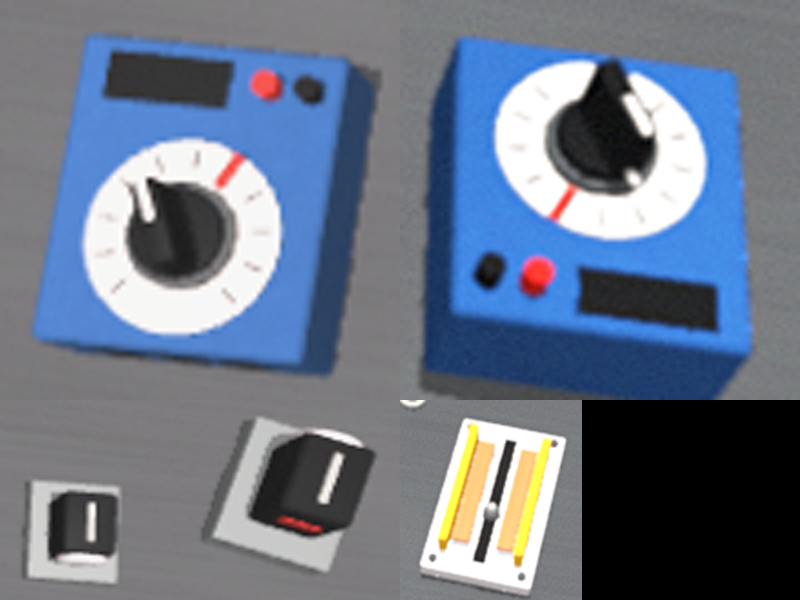

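The small lamp fits the description: foot 80x61, housing 36 wide, 64 high. The crop shows its white lens towards the robot. The dial's pointer is at about 27° in world, and the red mark is at about -25°. So the dial has to turn about 52° clockwise. Now I'll go above the dial.

```bash
cat >> h.py <<'E'
def rel(x,y,z,yaw):
    "row needed for a tool-down pose with tool x at yaw deg"
    s=bot.observe(); A=R.from_euler('xyz',s['eef_rot']); T=R.from_euler('xyz',[-np.pi/2,0,np.radians(yaw)])
    print('row',np.round((A.inv()*T).as_rotvec(degrees=True),2),np.round(A.inv().apply(np.array([x,y,z])-s['position']),4),'| t',round(s['clock'],2),'F',np.round(s['wrist_force'],1),'w',round(s['width'],4))
E
python3 -m jog '[[0,-43,0,0.3895,0.05,-0.1124,0.6],[0,-43,0,0.3895,0.05,-0.1124,0.6],[0,-43,0,0.3895,0.05,-0.1124,0.6],[0,-43,0,0.3895,0.05,-0.1124,0.6],[0,-43,0,0.3895,0.05,-0.1124,0.6],[0,-43,0,0.3895,0.05,-0.1124,0.6],[0,-43,0,0.3895,0.05,-0.1124,0.6],[0,-43,0,0.3895,0.05,-0.1124,0.6]]'
python3 -c "
from h import *
rel(.487,.2904,.20,27)"
```

```text
clock: 0.77
position: [0.4029, 0.343, 0.2154]
eef_rot: [-1.571, 0.0, 0.478]
wrist_force: [1.5, 0.9, 0.3]
width: 0.0512
row [-0.    0.37 -0.02] [ 0.0505  0.0153 -0.0853] | t 0.77 F [1.5 0.9 0.3] w 0.0512
```

```bash
python3 -m jog '[[0,0,0,0.0,0,0.0,0.6],[0,0,0,0,0,0,0.6],[0,0,0,0,0,0,0.6]]'
python3 -c "
from h import *
rel(.487,.2904,.20,27)"
```

```text
clock: 1.02
position: [0.4016, 0.3441, 0.2154]
eef_rot: [-1.571, 0.001, 0.473]
wrist_force: [0.4, 0.1, 1.0]
width: 0.0511
row [-0.01  0.08 -0.07] [ 0.0516  0.0153 -0.0866] | t 1.02 F [0.4 0.1 1. ] w 0.0511
```

```bash
python3 -m jog '[[0,0,0,0.0516,0.0153,-0.0866,0.6],[0,0,0,0.0516,0.0153,-0.0866,0.6],[0,0,0,0.0516,0.0153,-0.0866,0.6],[0,0,0,0.0516,0.0153,-0.0866,0.6],[0,0,0,0.0516,0.0153,-0.0866,0.6]]'
python3 - <<'E'
from h import *
rel(.487,.2904,.101,27)
f=grab('wrist','w1');print(f['eye'],f['attitude'])
P=cloud(f);z=P[...,2]
for lo,hi in((.055,.066),(.097,.108)):
    m=(z>lo)&(z<hi)&(np.hypot(P[...,0]-.487,P[...,1]-.29)<(.2 if lo<.06 else .04))
    r=cv2.minAreaRect((P[m][:,:2]*1000).astype(np.float32)) if m.sum()>5 else None; print(lo,m.sum(),r)
E
```

```text
clock: 1.43
position: [0.4866, 0.2914, 0.2002]
eef_rot: [-1.57, 0.001, 0.474]
wrist_force: [-0.3, 0.7, 0.1]
width: 0.0513
row [-0.03  0.16 -0.05] [ 0.      0.0992 -0.0012] | t 1.43 F [-0.3  0.7  0.1] w 0.0513
[0.411012   0.25356845 0.32136929] [2.81412956e+00 2.39204766e-05 2.04521912e+00]
0.055 23756 ((503.8876953125, 293.1589660644531), (149.74803161621094, 130.30694580078125), 2.303501844406128)
0.097 1130 ((483.8458557128906, 292.10540771484375), (41.7143669128418, 12.476279258728027), 27.66961669921875)
```

View pics/w1.png

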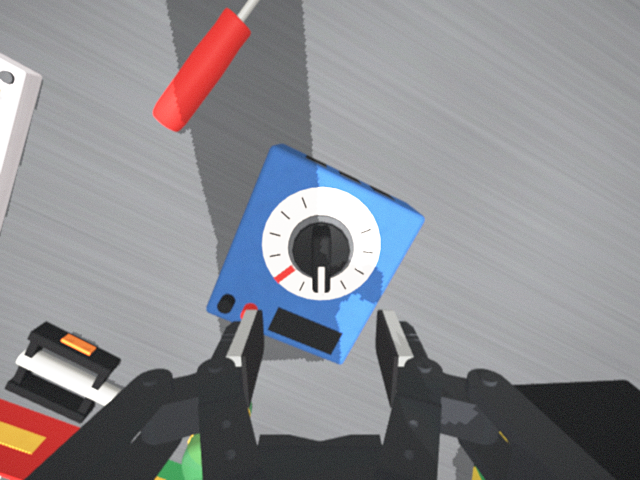

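The wrist view shows the bar and pointer at u=321. That's centred between the fingers and matches the top-camera result. I'll go down and grip.

```bash
python3 -m jog '[[0,0,0,0,0.04,0,0.6],[0,0,0,0,0.07,0,0.6],[0,0,0,0,0.098,0,0.6],[0,0,0,0,0.098,0,0.6],[0,0,0,0,0.098,0,0.0],[0,0,0,0,0.098,0,0.0],[0,0,0,0,0.098,0,0.0],[0,0,0,0,0.098,0,0.0]]'
python3 -m jog '[[0,0,0,0,0,0,0],[0,0,0,0,0,0,0],[0,0,0,0,0,0,0]]'
```

```text
clock: 2.15
position: [0.4877, 0.2927, 0.1054]
eef_rot: [-1.568, -0.004, 0.475]
wrist_force: [-4.5, 4.2, 5.3]
width: 0.0115
clock: 2.4
position: [0.4877, 0.2927, 0.1054]
eef_rot: [-1.567, -0.004, 0.475]
wrist_force: [-3.4, 3.7, 6.0]
width: 0.0118
```

```bash
python3 -m jog '[[0,6.5,0,0,0,0,0],[0,13,0,0,0,0,0],[0,19.5,0,0,0,0,0],[0,26,0,0,0,0,0],[0,32.5,0,0,0,0,0],[0,39,0,0,0,0,0],[0,45.5,0,0,0,0,0],[0,52,0,0,0,0,0]]'
python3 -m jog '[[0,0,0,0,0,0,0],[0,0,0,0,0,0,0],[0,0,0,0,0,0,0]]'
python3 - <<'E'
from h import *
f=grab('wrist','w2');P=cloud(f);z=P[...,2]
for F in(f,grab('top','t2')):
    P=cloud(F);z=P[...,2]
    m=(z>.055)&(z<.066)&(np.hypot(P[...,0]-.505,P[...,1]-.29)<.11)
    print(cv2.minAreaRect((P[m][:,:2]*1000).astype(np.float32)))
crop(f,160,80,560,380,2,'w2c')
E
```

```text
clock: 3.07
position: [0.4876, 0.2914, 0.1053]
eef_rot: [-1.568, -0.001, -0.439]
wrist_force: [-5.2, -0.7, 8.4]
width: 0.0117
clock: 3.32
position: [0.4876, 0.2914, 0.1053]
eef_rot: [-1.568, -0.001, -0.434]
wrist_force: [-4.6, 0.0, 7.5]
width: 0.0117
((503.70452880859375, 293.5610656738281), (149.0703125, 129.57249450683594), 2.231809139251709)
((505.4222106933594, 290.77850341796875), (150.20542907714844, 130.30052185058594), 1.78309965133667)
```

View pics/w2c.png

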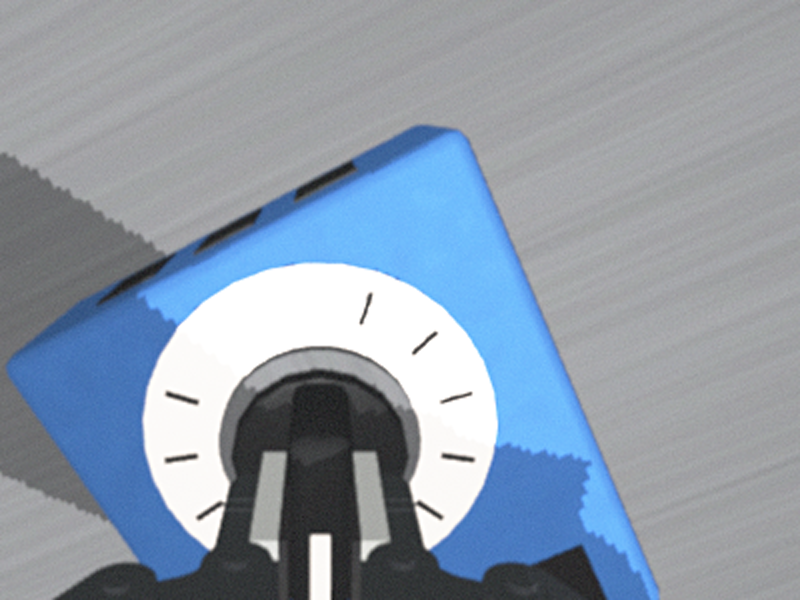

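The crop shows the bar upright in the jaws, so it followed the gripper. The tool yaw is -24.9°, and the mark works out to -25°. Release, lift and check the angle.

```bash
python3 -m jog '[[0,0,0,0,0,0,0.5],[0,0,0,0,0,0,0.5],[0,0,0,0,0,0,0.5],[0,0,0,0,0,0,0.6],[0,0,0,0,-0.035,0,0.6],[0,0,0,0,-0.07,0,0.6],[0,0,0,0,-0.1,0,0.6],[0,0,0,0,-0.1,0,0.6]]'
python3 - <<'E'
from h import *
f=grab('wrist','w3');P=cloud(f);z=P[...,2]
for lo,hi in((.055,.066),(.097,.108)):
    m=(z>lo)&(z<hi)&(np.hypot(P[...,0]-.487,P[...,1]-.29)<(.2 if lo<.06 else .04))
    print(lo,m.sum(),cv2.minAreaRect((P[m][:,:2]*1000).astype(np.float32)))
rel(.556,-.264,.20,3)
rel(.556,-.264,.20,-177)
print(bot.observe()['joint_pos'].round(2))
crop(f,220,150,420,300,3,'w3c')
E
```

```text
clock: 4.08
position: [0.4894, 0.292, 0.2091]
eef_rot: [-1.563, -0.005, -0.434]
wrist_force: [-0.0, -0.8, -0.4]
width: 0.0513
0.055 22895 ((503.8411865234375, 293.28839111328125), (149.41590881347656, 130.11181640625), 2.1959922313690186)
0.097 1066 ((483.8877258300781, 292.8201599121094), (12.935256004333496, 41.64855194091797), 65.70018768310547)
row [ -0.25 -27.87   0.29] [ 0.2945  0.0048 -0.476 ] | t 4.13 F [ 0.1 -0.4 -1. ] w 0.051
row [ -0.4  152.13  -0.34] [ 0.2945  0.0048 -0.476 ] | t 4.13 F [ 0.1 -0.4 -1. ] w 0.051
[ 0.54  0.21 -0.04  1.31 -0.    0.97]
```

View pics/w3c.png

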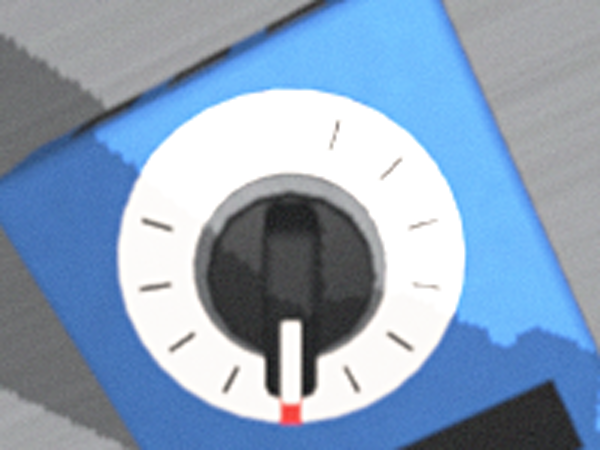

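The pointer sits on the red mark (v ≈ 2.82). Next, the lamp.

```bash
python3 -m jog '[[0,-4,0,0.0202,0,-0.0326,1],[0,-8,0,0.0404,0,-0.0653,1],[0,-12,0,0.0606,0,-0.098,1],[0,-16,0,0.0808,0,-0.1306,1],[0,-20,0,0.101,0,-0.1632,1],[0,-24,0,0.1212,0,-0.1959,1],[0,-27.8,0,0.1414,0,-0.2285,1],[0,-27.8,0,0.1616,0,-0.2612,1]]'
python3 -m jog '[[0,0,0,0,0,0,1],[0,0,0,0,0,0,1]]'
python3 -c "
from h import *
rel(.556,-.264,.20,3)"
```

```text
clock: 4.8
position: [0.5235, -0.016, 0.2014]
eef_rot: [-1.571, 0.001, 0.054]
wrist_force: [0.5, -0.0, 0.4]
width: 0.0853
clock: 4.97
position: [0.5237, -0.0162, 0.2013]
eef_rot: [-1.571, 0.002, 0.047]
wrist_force: [-0.3, 1.1, -0.5]
width: 0.0853
row [-0.01 -0.3  -0.1 ] [ 0.0206  0.0012 -0.2491] | t 4.97 F [-0.3  1.1 -0.5] w 0.0853
```

```bash
python3 - <<'E'
from h import *
f=grab('wrist','w4');P=cloud(f);z=P[...,2]
for lo,hi in((.015,.025),(.042,.05)):
    m=(z>lo)&(z<hi)&(abs(P[...,0]-.56)<.13)&(abs(P[...,1]+.03)<.08)
    print(lo,m.sum(),cv2.minAreaRect((P[m][:,:2]*1000).astype(np.float32)))
m=(z>.0345)&(z<.041)&(abs(P[...,0]-.56)<.06)&(abs(P[...,1]+.03)<.015)
v,u=np.nonzero(m);print(m.sum(),P[m].mean(0),u.mean(),v.mean(),P[m][:,2].max())
c=f['color'].copy();c[m]=[255,0,255]
crop(f,150,60,550,360,2,'w4c')
E
python3 -m jog '[[0,0,0,0.005,0,-0.04,1],[0,0,0,0.01,0,-0.08,1],[0,0,0,0.015,0,-0.12,1],[0,0,0,0.02,0,-0.16,1],[0,0,0,0.02,0,-0.2,1],[0,0,0,0.02,0,-0.24,1],[0,0,0,0.0206,0,-0.249,1],[0,0,0,0.0206,0,-0.249,1]]'
python3 - <<'E'
from h import *
f=grab('wrist','w5');P=cloud(f);z=P[...,2]
for lo,hi in((.012,.024),(.058,.069)):
    m=(z>lo)&(z<hi)&(np.hypot(P[...,0]-.556,P[...,1]+.264)<.07)
    print(lo,m.sum(),cv2.minAreaRect((P[m][:,:2]*1000).astype(np.float32)))
rel(.556,-.264,.05,3)
a=cv2.imread('pics/w4c.png');w=np.zeros((600,800,3),np.uint8);w[:300,:400]=cv2.resize(a,(400,300));w[:300,400:]=cv2.resize(f['color'][:,:,::-1],(400,300));w[300:,:400]=a[100:400,250:650];cv2.imwrite('pics/w45.png',w)
E
```

```text
0.015 11674 ((561.98681640625, -29.011425018310547), (110.24539947509766, 180.30856323242188), 87.97781372070312)
0.042 3533 ((561.8424072265625, -29.025997161865234), (86.18917846679688, 140.20169067382812), 88.0122299194336)
114 [ 0.57966235 -0.02944413  0.03695965] 301.67543859649123 297.9122807017544 0.03909398508686407
clock: 5.68
position: [0.5577, -0.2628, 0.2012]
eef_rot: [-1.57, 0.001, 0.05]
wrist_force: [-0.5, -0.1, -0.6]
width: 0.0853
0.012 2630 ((553.3062133789062, -263.2966613769531), (80.16873931884766, 60.10884094238281), 2.88081955909729)
0.058 2860 ((550.9768676757812, -263.42962646484375), (53.41337203979492, 36.01556396484375), 2.5966579914093018)
row [-0.08 -0.08 -0.07] [-0.0015  0.1515 -0.0029] | t 5.73 F [-0.   0.3 -0.2] w 0.0854
```

View pics/w45.png

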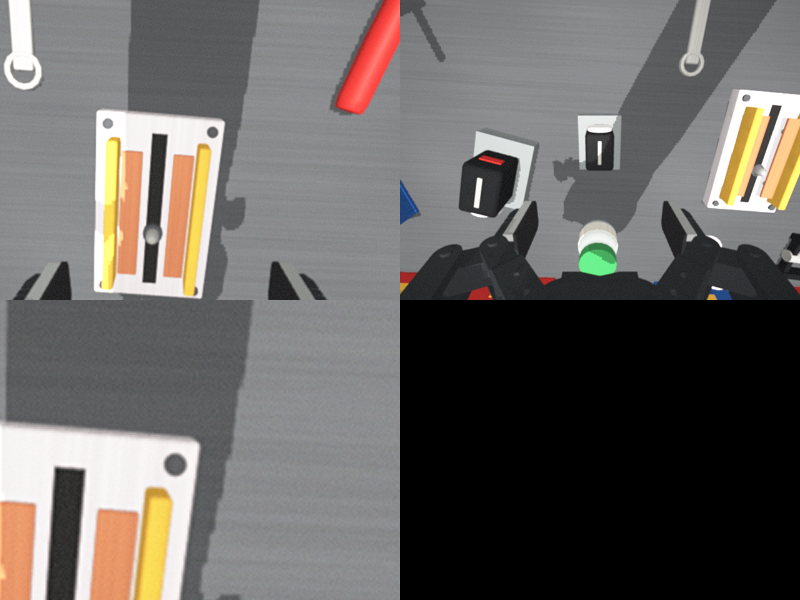

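View shows the jig (left) with the pin at about (151,233) in the panel. The lamp is midway between the fingers at about (600,150). In the wrist frame the lamp is at (0.553,-0.263, 2.9°), and the pin at (0.5797,-0.0295) with the jig at -2.0°. Go down, grip and lift.

```bash
python3 -m jog '[[0,0,0,-0.0025,0.04,-0.0005,1],[0,0,0,-0.0025,0.08,-0.0005,1],[0,0,0,-0.0025,0.12,-0.0005,1],[0,0,0,-0.0025,0.15,-0.0005,1],[0,0,0,-0.0025,0.15,-0.0005,1],[0,0,0,-0.0025,0.15,-0.0005,0],[0,0,0,-0.0025,0.15,-0.0005,0],[0,0,0,-0.0025,0.15,-0.0005,0]]'
python3 -m jog '[[0,0,0,0,0,0,0],[0,0,0,0,0,0,0],[0,0,0,0,0,0,0],[0,0,0,0,-0.03,0,0],[0,0,0,0,-0.07,0,0],[0,0,0,0,-0.1,0,0],[0,0,0,0,-0.1,0,0],[0,0,0,0,-0.1,0,0]]'
python3 - <<'E'
from h import *
f=grab('wrist','w6');t=grab('top','t6');s=grab('scene','s6')
p=bot.observe()['position']
for F in(f,t,s):
    P=cloud(F);z=P[...,2]
    for lo,hi in((.105,.130),(.155,.172)):
        m=(z>lo)&(z<hi)&(np.hypot(P[...,0]-.556,P[...,1]+.264)<.055)
        if m.sum()>9: print(lo,m.sum(),np.median(z[m]),np.round(cv2.minAreaRect((P[m][:,:2]*1000).astype(np.float32))[0],1),cv2.minAreaRect((P[m][:,:2]*1000).astype(np.float32))[1:])
w=np.zeros((600,800,3),np.uint8);w[:,:400]=cv2.resize(f['color'][100:400,220:420,::-1],(400,600));w[:,400:]=cv2.resize(s['color'][130:280,150:250,::-1],(400,600));cv2.imwrite('pics/w6c.png',w)
E
```

```text
clock: 6.4
position: [0.5568, -0.2622, 0.0556]
eef_rot: [-1.573, -0.004, 0.053]
wrist_force: [0.5, -0.4, 0.6]
width: 0.052
clock: 7.07
position: [0.5564, -0.2632, 0.1559]
eef_rot: [-1.574, -0.005, 0.051]
wrist_force: [0.3, -0.1, -2.9]
width: 0.0351
0.105 6696 0.11980206577674912 [ 536.4 -264.1] ((46.54732131958008, 60.287288665771484), 3.147614002227783)
0.155 13199 0.16469766706113506 [ 552.6 -263.3] ((57.57953643798828, 55.226863861083984), 42.10498046875)
0.105 385 0.1177773290086589 [ 552.6 -264.5] ((80.58432006835938, 61.06172180175781), 1.3777694702148438)
0.155 206 0.1623598789891117 [ 534.6 -257.4] ((49.10237503051758, 23.481046676635742), 89.5701675415039)
0.105 740 0.11532622007299304 [ 555.5 -263. ] ((82.50875091552734, 61.620872497558594), 3.0243024826049805)
0.155 507 0.16042459326924952 [ 561.9 -265. ] ((62.014644622802734, 42.61412811279297), 68.80094909667969)
```

View pics/w6c.png

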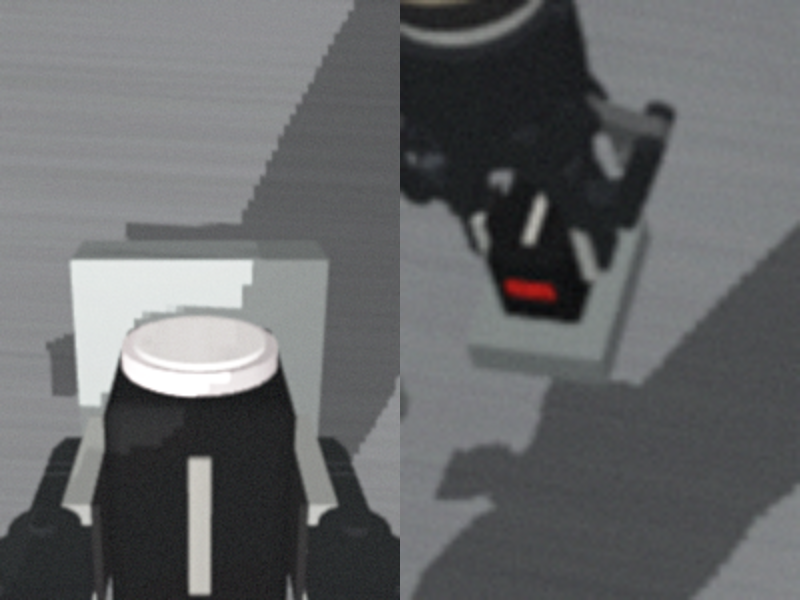

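Lamp is held and level (pads on the housing, foot plate visible). Carry it over the pin: +28 mm x, +233 mm y, 5° clockwise.

```bash
python3 -m jog '[[0,1,0,0.007,0,0.04,0],[0,2,0,0.014,0,0.08,0],[0,3,0,0.021,0,0.12,0],[0,4,0,0.028,0,0.16,0],[0,5,0,0.035,0,0.2,0],[0,5,0,0.0397,0,0.2312,0],[0,5,0,0.0397,0,0.2312,0],[0,5,0,0.0397,0,0.2312,0]]'
python3 - <<'E'
from h import *
rel(.5844,-.0303,.1,-2.1)
for n in('top','scene','wrist'):
    F=grab(n,n+'7');P=cloud(F);z=P[...,2]
    m=(z>.107)&(z<.128)&(abs(P[...,0]-.58)<.055)&(abs(P[...,1]+.03)<.045)
    print(n,m.sum(),np.median(z[m]),np.round(cv2.minAreaRect((P[m][:,:2]*1000).astype(np.float32)),1) if 0 else cv2.minAreaRect((P[m][:,:2]*1000).astype(np.float32)))
E
```

```text
clock: 7.88
position: [0.5819, -0.0276, 0.1508]
eef_rot: [-1.571, 0.003, -0.032]
wrist_force: [0.4, -0.6, -2.3]
width: 0.0352
row [ 0.01  0.24 -0.17] [ 0.0028  0.0507 -0.0026] | t 7.88 F [ 0.4 -0.6 -2.3] w 0.0352
top 0 nan ((0.0, 0.0), (0.0, 0.0), 0.0)
scene 650 0.11402492606590325 ((587.4202880859375, -29.693912506103516), (60.62656784057617, 72.20391082763672), 88.08438110351562)
wrist 6353 0.11546260246203577 ((561.714599609375, -28.860868453979492), (60.15629577636719, 46.64318084716797), 87.97980499267578)
  return _methods._mean(a, axis=axis, dtype=dtype,
  ret = ret.dtype.type(ret / rcount)
```

Wrist and scene cameras both put the lamp within about 1 mm of the pin axis in x and y. Yaw is -2°, parallel to the channel. Correct by 1 mm and lower gently.

```bash
python3 -m jog '[[0,0,0,0.001,0.02,-0.0007,0],[0,0,0,0.001,0.04,-0.0007,0],[0,0,0,0.001,0.05,-0.0007,0],[0,0,0,0.001,0.05,-0.0007,0],[0,0,0,0.001,0.05,-0.0007,0]]'
python3 -m jog '[[0,0,0,0,0.002,0,0],[0,0,0,0,0.004,0,0],[0,0,0,0,0.006,0,0],[0,0,0,0,0.008,0,0],[0,0,0,0,0.008,0,0],[0,0,0,0,0.008,0,0]]'
```

```text
clock: 8.45
position: [0.5831, -0.0311, 0.1021]
eef_rot: [-1.571, 0.002, -0.037]
wrist_force: [0.4, -0.2, -1.2]
width: 0.0352
clock: 8.95
position: [0.5836, -0.0301, 0.0945]
eef_rot: [-1.571, 0.0, -0.036]
wrist_force: [-0.2, 0.1, -2.1]
width: 0.0354
```

```bash
python3 -m jog '[[0,0,0,0,0.001,0,0],[0,0,0,0,0.002,0,0],[0,0,0,0,0.003,0,0],[0,0,0,0,0.004,0,0],[0,0,0,0,0.004,0,0],[0,0,0,0,0.004,0,0]]';python3 -m jog '[[0,0,0,0,0.001,0,0],[0,0,0,0,0.002,0,0],[0,0,0,0,0.003,0,0],[0,0,0,0,0.003,0,0],[0,0,0,0,0.003,0,0]]'
```

```text
clock: 9.45
position: [0.5836, -0.0302, 0.0904]
eef_rot: [-1.571, 0.0, -0.036]
wrist_force: [-0.1, -0.2, -2.1]
width: 0.0351
clock: 9.87
position: [0.5836, -0.0302, 0.0875]
eef_rot: [-1.571, 0.0, -0.036]
wrist_force: [-0.8, -0.7, -2.6]
width: 0.0352
```

```bash
python3 -m jog '[[0,0,0,0,0.001,0,0],[0,0,0,0,0.002,0,0],[0,0,0,0,0.002,0,0],[0,0,0,0,0.002,0,0]]';python3 -m jog '[[0,0,0,0,0.001,0,0],[0,0,0,0,0.002,0,0],[0,0,0,0,0.002,0,0],[0,0,0,0,0.002,0,0]]'
python3 - <<'E'
from h import *
for n in('scene','wrist'):
    F=grab(n,n+'8');P=cloud(F);z=P[...,2]
    m=(abs(P[...,0]-.58)<.06)&(abs(P[...,1]+.03)<.028)&(z>.044)&(z<.066)
    print(n,m.sum(),np.median(z[m]),cv2.minAreaRect((P[m][:,:2]*1000).astype(np.float32)))
E
```

```text
clock: 10.2
position: [0.5837, -0.0302, 0.0859]
eef_rot: [-1.571, -0.0, -0.036]
wrist_force: [-2.2, -0.1, 2.9]
width: 0.0353
clock: 10.53
position: [0.5837, -0.0302, 0.0836]
eef_rot: [-1.571, -0.0, -0.036]
wrist_force: [-2.8, -0.9, 4.8]
width: 0.0352
scene 488 0.04735053177823578 ((602.784912109375, -29.973203659057617), (46.133548736572266, 55.861759185791016), 0.22691017389297485)
wrist 5582 0.04786734893589978 ((560.885498046875, -30.001073837280273), (57.21562194824219, 41.166015625), 88.16815948486328)
```

Foot top is now at 47.5 mm, so the underside is about 28.5 mm. That is below the pin's tip and pressing the strips with about 7 N, so the socket is on the pin. Press home.

```bash
python3 -m jog '[[0,0,0,-0.0005,0.001,0,0],[0,0,0,-0.0005,0.002,0,0],[0,0,0,-0.0005,0.002,0,0],[0,0,0,-0.0005,0.002,0,0]]';python3 -m jog '[[0,0,0,0,0.0005,0,0],[0,0,0,0,0.001,0,0],[0,0,0,0,0.001,0,0],[0,0,0,0,0.001,0,0]]';python3 -m jog '[[0,0,0,0,0.0005,0,0],[0,0,0,0,0.001,0,0],[0,0,0,0,0.001,0,0],[0,0,0,0,0.001,0,0]]'
```

```text
clock: 10.97
position: [0.5837, -0.0302, 0.0819]
eef_rot: [-1.571, -0.001, -0.036]
wrist_force: [-1.9, 0.1, 6.7]
width: 0.0355
clock: 11.3
position: [0.5837, -0.0302, 0.0812]
eef_rot: [-1.571, -0.001, -0.036]
wrist_force: [-2.8, -0.9, 7.6]
width: 0.0356
clock: 11.63
position: [0.5837, -0.0302, 0.0812]
eef_rot: [-1.571, -0.002, -0.036]
wrist_force: [-5.1, 0.2, 13.7]
width: 0.0352
```

Travel has stopped at 81.2 mm while the force jumped to 13.7 N, so it is on the collar. A last check of height, tilt, dial and bystanders before handing in.

Run:
```python
from h import *
a=dict(np.load('pics/top1.npz'))
for n in('scene','wrist','top'):
    F=grab(n,n+'9');P=cloud(F);z=P[...,2]
    if n!='top':
        m=(abs(P[...,0]-.58)<.06)&(abs(P[...,1]+.03)<.028)&(z>.0405)&(z<.051)
        c=np.c_[P[m][:,:2],np.ones(m.sum())];print(n,m.sum(),np.median(z[m]),np.linalg.lstsq(c,z[m],rcond=None)[0][:2])
    m=(z>.097)&(z<.108)&(np.hypot(P[...,0]-.487,P[...,1]-.29)<.04)
    if m.sum()>50: print(n,'dial',m.sum(),cv2.minAreaRect((P[m][:,:2]*1000).astype(np.float32)))
    if n=='scene': s=F
rel(0.5837,-.0302,.0812,-2.1)
w=np.hstack([s['color'][100:400,100:500],F['color'][100:400,120:520]])[:,:,::-1];cv2.imwrite('pics/end.png',w)
```

```text
scene 429 0.04434623014073846 [-0.0016456  -0.00339807]
scene dial 154 ((488.229736328125, 291.01226806640625), (12.755350112915039, 43.39161682128906), 64.98980712890625)
wrist 5373 0.04538150828753362 [ 0.0130291 -0.002603 ]
top dial 140 ((485.33551025390625, 290.46514892578125), (14.538105964660645, 41.431480407714844), 65.67913055419922)
row [0.   0.04 0.12] [-0. -0.  0.] | t 11.78 F [-6.2 -0.5 13.7] w 0.0351
```

View pics/end.png

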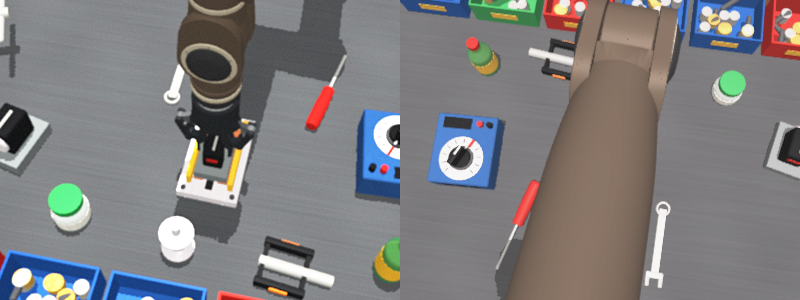

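The lamp is seated between the rails. Foot top is at 44.3–45.4 mm (45 expected when home), the lamp is level, and the pointer is on the red mark. The bystanders in view haven't moved. Handing in.

```bash
python3 -c "
from bench import bot
print(bot.hand_in())
s=bot.observe();print(s['position'],s['wrist_force'],s['width'])"
```

```text
the job is handed in; nothing more can be done
None
the job is handed in; nothing more can be done
```

I turned the dial to the red mark, put the smaller lamp (80 x 60 mm foot) on the locating pin and pressed it home. I handed in at about 11.8 s, still gripping the lamp and pressing down; no verdict was reported.

**Last checks before handing in:**
- **Dial:** it reads about 2.82 rad, against 2.83 for the red mark. The pointer was still on the mark in the last picture.
- **Lamp height:** the foot's top was 44.3 mm above the bench by the scene camera and 45.4 mm by the wrist camera. Fully home is 45 mm, so the two differ by about 1 mm, which is within their calibration.
- **Lamp angle:** tilt was 0.013 rad or less, and the tool's yaw was within about 0.1° of the channel.
- **Pressing force:** about 14 N upward at the wrist. The travel stopped as the force jumped, which fits the lamp resting on the collar.
- **Grip:** the fingers were closed on the lamp at 35 mm.

**Not ideal or not checked:**
- **Sideways push:** about 6 N stayed along the channel, probably the socket leaning on the pin.
- **Bystanders:** I judged them unmoved by eye only. The arm hid part of the last top view, so I didn't measure them.
- **After handing in:** the robot gave no more readings, so I couldn't check the final second.

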